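Offer up a carved corner rosette to a mirror frame

ROBOT

A 6-joint arm with a two-finger parallel gripper is mounted at the origin on the work surface. World frame = base frame: x ahead of the robot, y to its left, z up, the work surface at z = 0. Lengths are in m, angles in rad, forces in N, time in s.
With the tool pointing down it reaches from about 0.35 to 0.925 m from the base axis. Payload 6.4 kg.
Tool frame: the origin (TCP) lies midway between the tips of the shut fingers; the grasp point (between the pads) lies 19 mm behind it; y points along the fingers, x is the direction in which the jaws open and shut, and the axes are right-handed (so a half turn about y gives the same grasp; the last joint's range is limited). The gripper opens to 85 mm and grips with 20 to 120 N. Pads are 22 mm wide; open, the fingers measure 114 mm over their backs; the gripper's body (76 mm by 85 mm) begins 54 mm behind the grasp point. The pads swing forward as they close: fully open they stand 13 mm farther back than shut.
Start: joints at [1.13, 0.245, 1.558, -0, 1.339, -0.174], TCP at [0.171, 0.627, 0.231] pointing down, gripper open.
Joint ranges: [-3.13, 3.13], [-1.02, 2.26], [0.13, 2.54], [-0.95, 4.09], [0.21, 2.88], [-2.74, 2.74]. Speed limits (rad/s): [2.57, 2.57, 3.14, 3.14, 3.14, 3.14].

INTERFACE

Orientations are given as a 3x3 rotation matrix whose columns are the frame's x, y, z axes.
In Python, from workcell import ctrl gives the robot as it stands. The module is installed in compiled form; this text tells all that it offers. Calls block until the motion is done:
- ctrl.movep(position, orientation): joint-space move of the TCP to a pose.
- ctrl.movel(position, rate=0.15, rot=None, force_limit=None): straight line of the TCP; rot=None keeps the orientation; rate is the mean speed in m/s. With force_limit (N) it stops when the force on the tool has changed by that much, and returns True; else False.
- ctrl.move_joints(angles): joint-space move.
- ctrl.move_gripper(opening, strength=None): finger opening in m; strength is the grip in N (None keeps the last); returns when the fingers have stopped.
- ctrl.hold(seconds).
- ctrl.inverse_kinematics(position, orientation): joint angles nearest the present ones, or None.
- ctrl.observe(): the state.
- ctrl.grab_frame(name): name is "side" or "top" or "wrist"; returns the picture (400x640x3 uint8, blue, green, red); there is no depth.
- ctrl.camera_model(name): a dict with "intrinsics" (3x3 intrinsics, pixels), "R" (3x3) and "t" (3): a world point X has camera coordinates R X + t; the wrist camera has in their place "T_tool_cam" (4x4, takes a point from camera to tool coordinates, whose origin is the TCP and whose axes are the tool frame's). Camera axes: x right, y down, z forward; pixel columns grow to the right and rows downward; lengths in m; the calibration is good to about 2 mm. A picture is of the moment at which its call begins: read the wrist's pose just before it. camera_model takes no time and is no camera call.
A pose or a line that the arm cannot do raises ctrl.PlanningError and nothing moves.
- ctrl.sign_off(): hands the job in, once; it reports no verdict.
The state is a dict: "time": time; "qpos": joint angles; "joint_velocities": joint speeds; "joint_efforts": joint torques, N m; "position": TCP position; "ee_rot": TCP orientation; "contact_force": force on the tool from outside, world axes, zero at the start; "wrist_torque": the same for the moment, N m; "opening": finger opening in m.
Only numpy, scipy, OpenCV 4.12 (cv2) and the standard library are available. Lean on these libraries where they do the work, as an engineer would, in place of code of your own. Each camera call takes 0.05 s, during which the arm holds its last target. There are 200 camera calls.

TASK

Clear the two tools off the mirror in the gilded frame first: lay the gouge flat in the tray that already holds a gouge, and the brush flat in the tray that holds a brush. Then take the new bare-wood square rosette block (not the round one), carry it over the jars and the frame's ornament, and hold it level over the frame's one bare corner, centred on the bare patch and square with it, about a centimetre above, so I can check the fit before gluing. Finish there, still holding it in the gripper; the block must never touch the frame, and everything else on the bench stays where it is.

Things in the scene. Friction and masses are not known exactly. Their poses are not given: they have to be found in the camera images.
- frame: gilded mirror frame lying face up, fixed, 240 (its x) x 280 (its y) mm. Moulding 38 mm wide, crest 26 mm above the bench; inside it the glass, 164 x 204 mm, 10 mm above the bench. A 54 mm square pad on each corner, centred 97 mm (x) and 117 mm (y) from the frame's centre: three carry a gilded rosette, one is bare. Origin: centre of its underside, z up
- seat: the bare corner: a 50 mm square patch of bare scored wood, level, on one of the frame's four corner pads, 26 mm above the bench. Origin: centre of the patch, on its upper surface; x and y along its sides, z up. Nothing of the frame within 60 mm stands more than 1 mm above it
- gouge: wood-carver's palm gouge, 135 mm long, lying on the glass. Origin: middle of its length, on the underside; x along the tool, blade to +x, z up. Wooden handle 22 mm wide and tall from x = -67 to -20 mm (grip at about x = -40 mm, near its centre of mass), thinner steel blade in front. About 70 g
- brush: flat varnish brush, 150 mm long, lying on the glass. Origin: middle of its length, on the underside; x along the tool, bristles to +x, z up. Wooden handle 20 to 22 mm wide, 12 mm tall from x = -75 to +5 mm (grip at about x = -20 mm), then metal ferrule and rigid bristles, 36 mm wide, 12 mm tall. About 60 g
- gouge_tray: the gouge tray: open plywood tray 124 (its x) x 210 (its y) mm, 32 mm high, walls and floor 4 mm, fixed. One gouge already lies along its +x side (fixed, fills x = +31 to +58 mm, up to 26 mm high); the rest of its floor is free. Origin: centre of its underside, z up. The two trays may stand in either place
- brush_tray: the brush tray: open plywood tray 124 (its x) x 210 (its y) mm, 32 mm high, walls and floor 4 mm, fixed. One brush already lies along its +x side (fixed, fills x = +20 to +58 mm, up to 16 mm high); the rest of its floor is free. Origin: centre of its underside, z up. The two trays may stand in either place
- block: the new bare-wood carved SQUARE rosette block, loose on the bench: 50 x 50 mm base with straight sides 14 mm high, carved flower on top to about 26 mm over all. Same on all four sides, so it fits at any quarter turn. Origin: centre of its underside; x and y along its sides, z up. About 45 g
- rosette1: gilded square rosette fixed on another corner of the frame, 50 x 50 mm. Origin 26 mm above the bench under its centre; its top about 24 mm above the origin. Must not be touched by the block
- rosette2: gilded square rosette fixed on another corner of the frame, 50 x 50 mm. Origin 26 mm above the bench under its centre; its top about 24 mm above the origin. Must not be touched by the block
- rosette3: gilded square rosette fixed on another corner of the frame, 50 x 50 mm. Origin 26 mm above the bench under its centre; its top about 24 mm above the origin. Must not be touched by the block
- jar: amber glass jar with a metal lid, 50 mm diameter, 70 mm tall, standing. Origin: centre of its underside. Leave it alone
- bottle: white plastic glue bottle, 40 mm diameter, 75 mm tall, standing. Origin: centre of its underside. Leave it alone
- tin: plain steel wax tin, 50 mm diameter, 55 mm tall, standing. Origin: centre of its underside. Leave it alone
- round_rosette: bare-wood carved ROUND rosette, 50 mm diameter, about 26 mm tall: not the piece wanted. Origin: centre of its underside. Leave it alone
- cork_block: cork sanding block, 65 x 100 x 32 mm. Origin: centre of its underside. Leave it alone
- tape_roll: roll of tape lying flat, 90 mm outer diameter, 25 mm tall. Origin: centre of its underside. Leave it alone
- hammer: small hammer lying flat, 240 mm long. Origin: centre of its underside (the hammer's head lies to its +x). Leave it alone
- g_clamp: small dark steel G-clamp lying flat, about 90 x 110 mm, 18 mm tall. Origin: centre of its underside. Leave it alone

How it is judged:
On the way:
1. gouge and brush lie flat in their own trays, let go (x of gouge in the frame of gouge_tray between -0.058 and 0.058 m and y of gouge in the frame of gouge_tray between -0.05 and 0.05 m and z of gouge in the frame of gouge_tray between -0.01 and 0.022 m and angle between gouge's own x axis and vertical between 1.4508 and 1.6908 rad and linear speed of each of gouge, brush below 0.03 m/s and contact force between each of gouge, brush and the fingers below 0.1 N and x of brush in the frame of brush_tray between -0.058 and 0.058 m and y of brush in the frame of brush_tray between -0.05 and 0.05 m and z of brush in the frame of brush_tray between -0.01 and 0.022 m and angle between brush's own x axis and vertical between 1.4508 and 1.6908 rad), for 0.2 s.
At the end, for the whole second after the job is handed in: Gouge and brush lie flat (0.12 rad) and let go in their own trays, middles within 50 mm of the tray's along it; the gripper holds the block still, centred within 6 mm over the bare patch, underside 3 to 20 mm above it, level and square within 0.12 rad, touching nothing of the frame (all of step 1 and horizontal distance between block and seat below 0.006 m and z of block in the frame of seat between 0.003 and 0.02 m and angle between block's own z axis and vertical below 0.12 rad and (angle between the x axis of block and the x axis of seat, either way round below 0.12 rad or angle between the x axis of block and the y axis of seat, either way round below 0.12 rad) and linear speed of block below 0.02 m/s and contact force between block and the fingers above 1 N and contact force between block and frame below 0.1 N and contact force between block and seat below 0.1 N and contact force between block and rosette1 below 0.1 N and contact force between block and rosette2 below 0.1 N and contact force between block and rosette3 below 0.1 N); the arm keeps its last pose, push and grip.
It fails at once if the block touches the frame or its rosettes (contact force between block and frame above 0.3 N or contact force between block and seat above 0.3 N or contact force between block and rosette1 above 0.3 N or contact force between block and rosette2 above 0.3 N or contact force between block and rosette3 above 0.3 N).
It fails at once if something else on the bench is shifted more than 25 mm (distance of any of jar, bottle, tin, round_rosette, cork_block, tape_roll, hammer, g_clamp from where it was at the start of the episode above 0.025 m).
It also fails if it takes over 72 s, if anything falls off the work surface, if the arm or the gripper's body presses on something with over 40 N, if the wrist force passes 120 N, or if a joint passes its speed limit or range.

## Working session

There is one attempt and no reset: what is moved stays moved. The work goes in short steps, each a Python script; the robot and the scene stay as the last script left them, time stands still between calls to the robot, and variables do not carry over. Pictures are saved under pics/ and viewed, about 8 in all and at most 12, crops included, and the job is handed in when it is done.

```bash
mkdir -p pics; ls; python3 - <<'E'
from workcell import ctrl
import cv2
for n in("top","side"):
    cv2.imwrite(f"pics/{n}0.png",ctrl.grab_frame(n)); m=ctrl.camera_model(n)
    print(n,m)
print(ctrl.camera_model("wrist"));print(ctrl.observe()["ee_rot"])
E
```

```text
pics
top {'intrinsics': array([[493.67433921,   0.        , 318.47679021],
       [  0.        , 493.67433921, 201.43836951],
       [  0.        ,   0.        ,   1.        ]]), 'R': array([[-0.01083785, -0.9998492 ,  0.01356867],
       [-0.99848769,  0.0100897 , -0.05404197],
       [ 0.05389691, -0.01413385, -0.99844647]]), 't': array([-0.0257129 ,  0.53796368,  1.28545409])}
side {'intrinsics': array([[400.73541057,   0.        , 325.06050847],
       [  0.        , 400.73541057, 203.00625321],
       [  0.        ,   0.        ,   1.        ]]), 'R': array([[ 0.91592938, -0.40121313, -0.01007006],
       [-0.27809066, -0.61636204, -0.7367248 ],
       [ 0.28937686,  0.67758827, -0.67611772]]), 't': array([-0.51204945,  0.19140799,  0.95019174])}
{'intrinsics': array([[311.15008227,   0.        , 317.9607945 ],
       [  0.        , 311.15008227, 199.98130218],
       [  0.        ,   0.        ,   1.        ]]), 'T_tool_cam': array([[ 9.99999566e-01,  3.54562169e-04, -8.61728575e-04,
         7.28353631e-04],
       [ 9.29139371e-04, -3.09299766e-01,  9.50964138e-01,
        -1.43540536e-01],
       [ 7.06434605e-05, -9.50964525e-01, -3.09299962e-01,
         7.92288177e-02],
       [ 0.00000000e+00,  0.00000000e+00,  0.00000000e+00,
         1.00000000e+00]])}
[[ 2.63629392e-01 -7.09547512e-04 -9.64623782e-01]
 [ 9.64622616e-01 -1.52629364e-03  2.63630196e-01]
 [-1.65935730e-03 -9.99998583e-01  2.82069711e-04]]
```

View pics/top0.png

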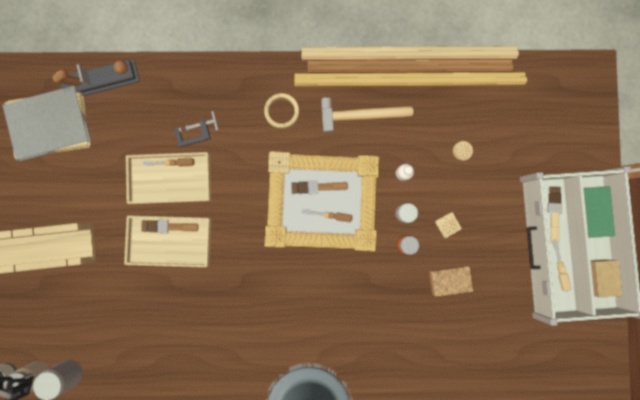

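```bash
python3 - <<'E'
import cv2
a=cv2.imread("pics/top0.png")
cv2.imwrite("pics/c1.png",cv2.resize(a[140:300,260:480],None,fx=3.6,fy=3.6,interpolation=cv2.INTER_CUBIC))
cv2.imwrite("pics/c2.png",cv2.resize(a[145:275,120:215],None,fx=4.5,fy=4.5,interpolation=cv2.INTER_CUBIC))
E
```

```text
(no output)
```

View pics/c1.png

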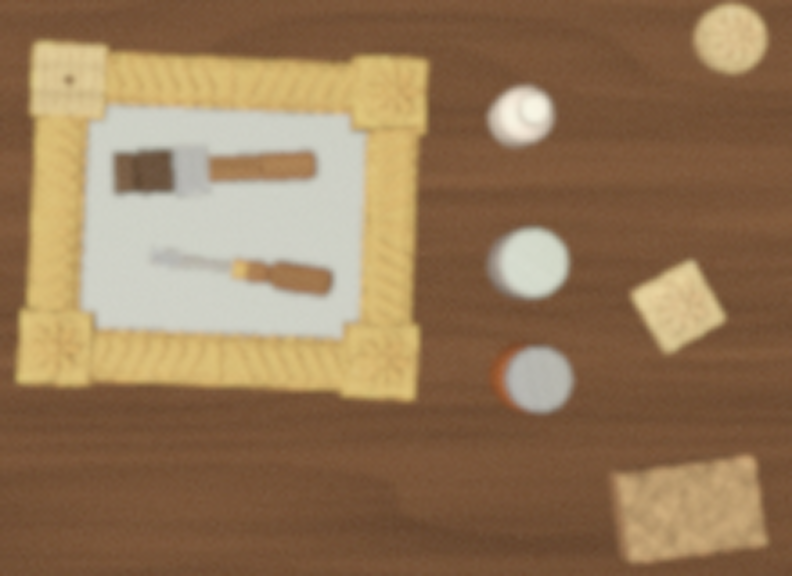

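View pics/c2.png

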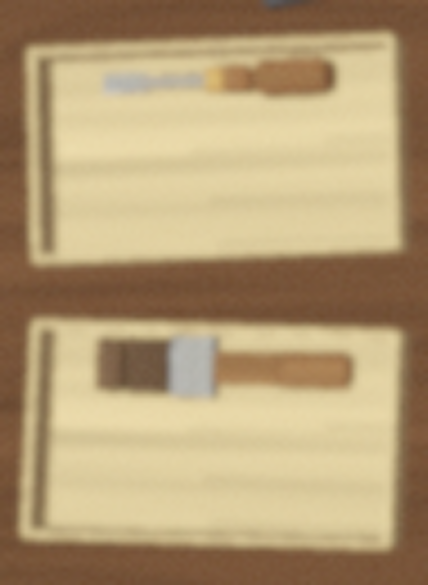

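The bare corner is at upper left (px 279,162). The upper tray holds a gouge and the lower one a brush. The square block is at about px (449,225). On the glass, the brush is above and the gouge below, both with their working ends to image left (+y).

```bash
cat > h.py <<'E'
from workcell import ctrl
import numpy as np, cv2
def ray(K,R,t,uv,z):  # world point at height z; x_cam=R X+t
    d=R.T@np.linalg.solve(K,[uv[0],uv[1],1.]); c=-R.T@t
    return c+d*(z-c[2])/d[2]
def cam(name,s=None):
    m=ctrl.camera_model(name)
    if name!="wrist": return m["intrinsics"],m["R"],m["t"]
    T=m["T_tool_cam"]; Rw=s["ee_rot"]@T[:3,:3]; c=s["position"]+s["ee_rot"]@T[:3,3]
    return m["intrinsics"],Rw.T,-Rw.T@c
def rot(a):  # tool down, jaw axis at yaw a
    x=np.array([np.cos(a),np.sin(a),0]); y=np.array([0,0,-1.]); return np.c_[x,y,np.cross(x,y)]
E
python3 - <<'E'
from h import *
K,R,t=cam("top")
f=lambda p,z:ray(K,R,t,(260+p[0]/3.6,140+p[1]/3.6),z)
g=lambda p,z:ray(K,R,t,(120+p[0]/4.5,145+p[1]/4.5),z)
np.set_printoptions(precision=4,suppress=True)
def seg(n,a,b):
    d=a-b; print(n,(a+b)/2,"len",np.linalg.norm(d),"dir",np.arctan2(d[1],d[0]))
seg("brush",f((114,172),.018),f((316,165),.018))
seg("gouge",f((152,256),.016),f((330,283),.02))
print("seat",f((69,79),.026)); ros=[f(p,.045) for p in((391,94),(56,348),(380,361))]
print(ros, "framec",(ros[0]+ros[1])/2, "ang",np.arctan2(*(f((69,79),.026)-ros[1])[[1,0]]))
b=np.array([f(p,.014) for p in((690,261),(726,318),(668,353),(632,294))]); print("block",b.mean(0),[np.linalg.norm(b[i]-b[i-1]) for i in range(4)],np.arctan2(*(b[1]-b[0])[[1,0]]),np.arctan2(*(b[2]-b[1])[[1,0]]))
for n,c in(("gt",((25,45),(397,33),(403,250),(35,265))),("bt",((30,319),(403,327),(396,549),(20,540)))):
    c=np.array([g(p,.032) for p in c]); d=c[0]+c[3]-c[1]-c[2]; print(n,c.mean(0),"y-axis",np.arctan2(d[1],d[0]),np.linalg.norm(d)/2)
for P in ((.6,0,.2),(.6,.3,.2),(.5,-.36,.2)):
  for a in (0,np.pi): print(P,a,ctrl.inverse_kinematics(P,rot(a)))
E
```

```text
brush [ 0.576  -0.0351  0.018 ] len 0.14776163371249912 dir 1.5958356918429533
gouge [ 0.502  -0.0531  0.018 ] len 0.13118702300322507 dir 1.4088529290528022
seat [0.6417 0.0707 0.026 ]
[array([ 0.6262, -0.1616,  0.045 ]), array([0.4469, 0.0799, 0.045 ]), array([ 0.4351, -0.1506,  0.045 ])] framec [ 0.5365 -0.0408  0.045 ] ang -0.04746941234582626
block [ 0.4717 -0.374   0.014 ] [np.float64(0.04935447054401067), np.float64(0.04912475862297269), np.float64(0.05003313174084271), np.float64(0.05029185980190883)] -2.5979213999460633 2.0963309375412553
gt [0.6019 0.3591 0.032 ] y-axis 1.5981134638675984 0.2124959161539088
bt [0.4378 0.3598 0.032 ] y-axis 1.536892601416746 0.2137009280287136
(0.6, 0, 0.2) 0 [-0.1888  0.1593  1.7162 -0.      1.2661 -0.1888]
(0.6, 0, 0.2) 3.141592653589793 None
(0.6, 0.3, 0.2) 0 [ 0.295   0.3192  1.5261 -0.      1.2963  0.295 ]
(0.6, 0.3, 0.2) 3.141592653589793 None
(0.5, -0.36, 0.2) 0 [-0.8078  0.1961  1.6742 -0.      1.2713 -0.8078]
(0.5, -0.36, 0.2) 3.141592653589793 [-0.8078  0.1961  1.6742 -0.      1.2713  2.3338]
```

```bash
python3 - <<'E'
from h import *
ctrl.movep([.54,-.02,.17],rot(0.0))
s=ctrl.observe(); im=ctrl.grab_frame("wrist"); np.savez("s1.npz",**{k:s[k] for k in("position","ee_rot")})
print(s["time"],s["position"])
cv2.imwrite("pics/w1.png",cv2.resize(im,(800,500),interpolation=cv2.INTER_CUBIC))
E
```

```text
2.7417 [ 0.5401025  -0.01933731  0.17009186]
```

View pics/w1.png

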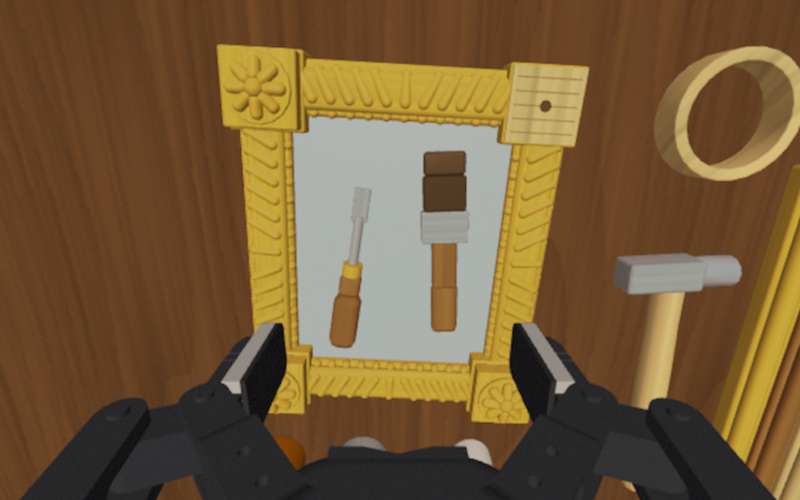

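Clear wrist view (1.25× enlarged): the brush runs from (445,152) to (443,330), the gouge from (362,188) to (342,345). The bare pad's dot is at (545,106), with corners (512,63), (587,68), (577,147), (501,140).

```bash
python3 - <<'E'
from h import *
s=np.load("s1.npz"); K,R,t=cam("wrist",s)
np.set_printoptions(precision=4,suppress=True)
f=lambda p,z:ray(K,R,t,(p[0]/1.25,p[1]/1.25),z)
def seg(n,a,b):
    d=a-b; print(n,(a+b)/2,"len",np.linalg.norm(d),"dir",np.arctan2(d[1],d[0]))
seg("brush",f((445,152),.020),f((443,330),.018))
seg("gouge",f((362,188),.018),f((342,345),.021))
c=np.array([f(p,.026) for p in((512,63),(587,68),(577,147),(501,140))])
print("seat",f((545,106),.026),c.mean(0),[np.arctan2(*(c[i]-c[i-1])[[1,0]]) for i in range(4)],[np.linalg.norm(c[i]-c[i-1]) for i in range(4)])
E
```

```text
brush [ 0.5773 -0.0336  0.019 ] len 0.14846941367382005 dir 1.5999364885249043
gouge [ 0.5031 -0.0535  0.0195] len 0.1361099925670189 dir 1.419073952778486
seat [0.6427 0.0721 0.026 ] [0.6421 0.0723 0.026 ] [np.float64(1.5062850081422612), np.float64(-0.0589337814975789), np.float64(-1.5572443050243099), np.float64(3.0550050048736277)] [np.float64(0.04997669714460596), np.float64(0.050999654937791676), np.float64(0.05163334929006723), np.float64(0.055038852338499894)]
```

```bash
python3 - <<'E'
from h import *
u=lambda a:np.array([np.cos(a),np.sin(a)])
def job(c,d,off,tc,td,tx,rel):
    g=np.array(c)+off*u(d); P=lambda p,z:[p[0],p[1],z]
    ctrl.move_gripper(.040,40)
    ctrl.movep(P(g,.10),rot(d-np.pi/2))
    print("hit",ctrl.movel(P(g,.0115),.08,force_limit=8),ctrl.observe()["position"])
    ctrl.move_gripper(0.0,40); o=ctrl.observe()["opening"]; print("grip",o)
    if o<.012: raise SystemExit("missed")
    ctrl.movel(P(g,.12),.12); print("lift",ctrl.observe()["opening"])
    q=np.array(tc)+tx*u(td-np.pi/2)+off*u(td); R=rot(td-np.pi/2)
    ctrl.movep(P(q,.12),R); print("hit",ctrl.movel(P(q,.0065),.08,force_limit=8),ctrl.observe()["position"],ctrl.observe()["opening"])
    ctrl.move_gripper(rel); ctrl.movel(P(q,.12),.12); print(ctrl.observe()["time"])
job((.5026,-.0533),1.415,-.040,(.602,.359),1.597,-.014,.038)
job((.577,-.0342),1.598,-.020,(.438,.360),1.537,-.020,.032)
ctrl.movep([.49,-.32,.2],rot(0.0)); ctrl.move_gripper(.085)
s=ctrl.observe(); im=ctrl.grab_frame("wrist"); np.savez("s2.npz",**{k:s[k] for k in("position","ee_rot")})
cv2.imwrite("pics/w2.png",cv2.resize(im,(800,500),interpolation=cv2.INTER_CUBIC))
a=ctrl.grab_frame("top"); cv2.imwrite("pics/t2.png",cv2.resize(a[145:275,120:290],None,fx=4,fy=4,interpolation=cv2.INTER_CUBIC)); print(s["time"])
E
```

```text
hit False [ 0.49690924 -0.09304418  0.01205597]
grip 0.021078513629164557
lift 0.02098246834132986
hit False [0.58956919 0.31881374 0.00723506] 0.02115209590989595
10.9583
hit False [ 0.57810444 -0.05434272  0.01214536]
grip 0.01891189862678853
lift 0.01888469808612086
hit False [0.41777792 0.3409533  0.00706616] 0.018950460780989345
19.7083
22.6583
```

View pics/t2.png

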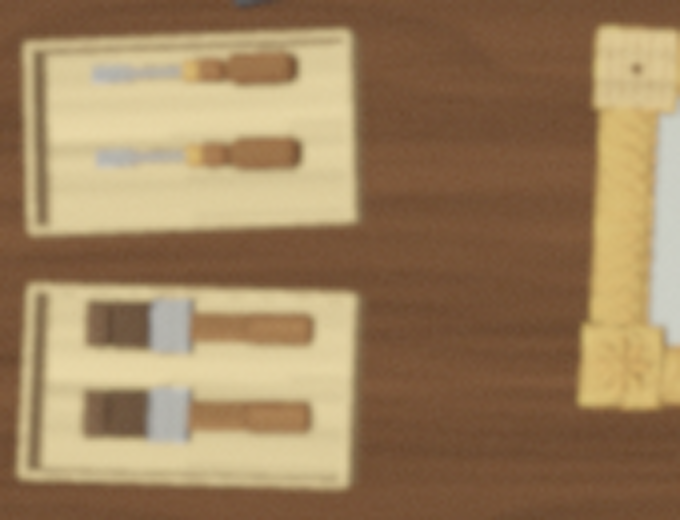

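View pics/w2.png

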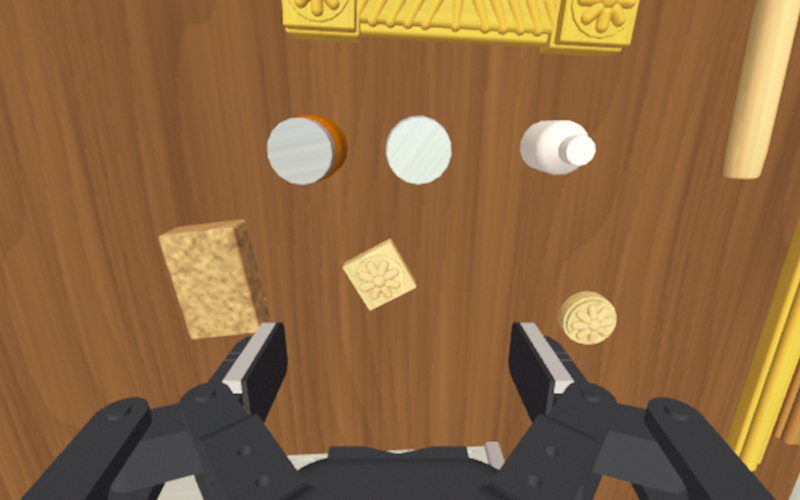

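Both tools lie in the free parts of their own trays. The block appears in the wrist view near (380,275), so I'll enlarge it.

```bash
python3 - <<'E'
import cv2
a=cv2.imread("pics/w2.png"); cv2.imwrite("pics/w2c.png",cv2.resize(a[225:325,330:430],None,fx=5,fy=5,interpolation=cv2.INTER_CUBIC))
E
```

```text
(no output)
```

View pics/w2c.png

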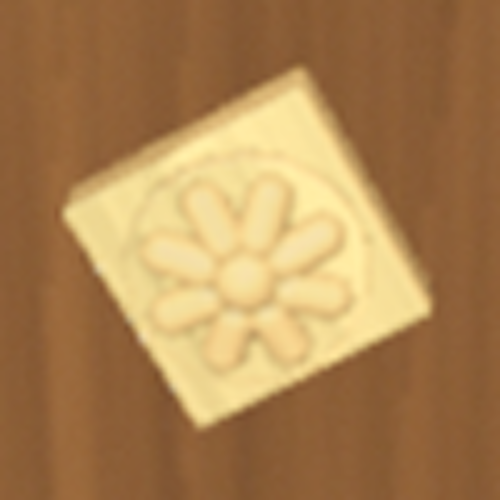

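Block top-face corners in the 5× crop: (63,212), (302,83), (430,314), (200,430).

```bash
python3 - <<'E'
from h import *
np.set_printoptions(precision=4,suppress=True)
s=np.load("s2.npz"); K,R,t=cam("wrist",s)
f=lambda p,z:ray(K,R,t,((330+p[0]/5)/1.25,(225+p[1]/5)/1.25),z)
c=np.array([f(p,.014) for p in((63,212),(302,83),(430,314),(200,430))])
e=[c[1]-c[0],c[2]-c[3]]; yaw=np.mean([np.arctan2(v[1],v[0]) for v in e]); e2=[c[0]-c[3],c[1]-c[2]]; y2=np.mean([np.arctan2(v[1],v[0]) for v in e2])-np.pi/2
b=c.mean(0); print(b,yaw,y2,f((245,280),.024),[np.linalg.norm(v) for v in e+e2])
b=(b+f((245,280),.024))/2 ; yaw=(yaw+y2)/2
Rb=rot(yaw); ctrl.movep([b[0],b[1],.12],Rb)
print(ctrl.movel([b[0],b[1],.004],.08,force_limit=8),ctrl.observe()["position"])
ctrl.move_gripper(0.0,40); print("grip",ctrl.observe()["opening"])
if ctrl.observe()["opening"]<.04: raise SystemExit("missed")
z0=ctrl.observe()["position"][2]; ctrl.movel([b[0],b[1],.18],.12)
S=np.array([.6424,.0722]); ya=-.05
for p in ([.56,-.10],S): ctrl.movep([*p,.18],rot(ya))
ctrl.movel([*S,.026+.030+z0],.1)
s=ctrl.observe(); print(s["time"],s["opening"],z0,s["position"],s["contact_force"])
a=ctrl.grab_frame("side"); w=ctrl.grab_frame("wrist")
K,R,t=cam("side"); p=K@(R@np.array([*S,.05])+t); u,v=(p[:2]/p[2]).astype(int); print(u,v)
x0=max(u-50,0);y0=max(v-40,0)
A=cv2.resize(a[y0:y0+80,x0:x0+100],(400,320),interpolation=cv2.INTER_CUBIC)
W=cv2.resize(w[200:400,195:445],(400,320),interpolation=cv2.INTER_CUBIC)
cv2.imwrite("pics/f1.png",np.hstack([A,W]))
E
```

```text
[ 0.4741 -0.3739  0.014 ] 0.5083546034973562 0.4912851542150438 [ 0.4739 -0.3732  0.024 ] [np.float64(0.04974263519928335), np.float64(0.048953476220736675), np.float64(0.04977837067062384), np.float64(0.050155997773026435)]
False [ 0.4743 -0.3739  0.0046]
grip 0.04892903355610032
30.25 0.048574107794151056 0.004571505719852043 [0.6431 0.0722 0.0615] [ 0.0139 -0.5747  1.1778]
341 179
```

View pics/f1.png

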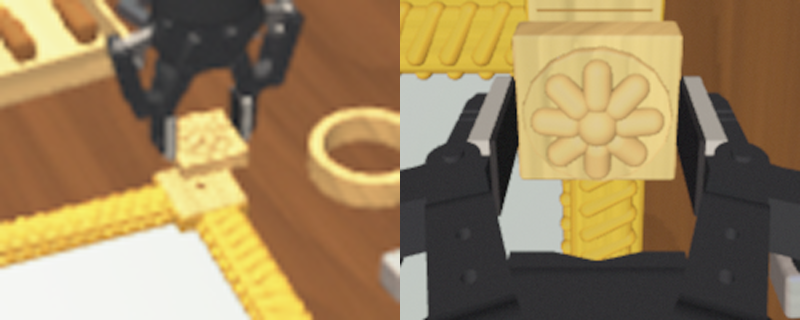

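The block is held over the bare pad. I'll check its tilt and offset in the grip from an enlarged wrist view.

```bash
python3 - <<'E'
from h import *
s=ctrl.observe(); np.savez("s3.npz",**{k:s[k] for k in("position","ee_rot")})
w=ctrl.grab_frame("wrist"); cv2.imwrite("pics/f2.png",cv2.resize(w[190:320,255:385],None,fx=4.6,fy=4.6,interpolation=cv2.INTER_CUBIC))
E
```

```text
(no output)
```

View pics/f2.png

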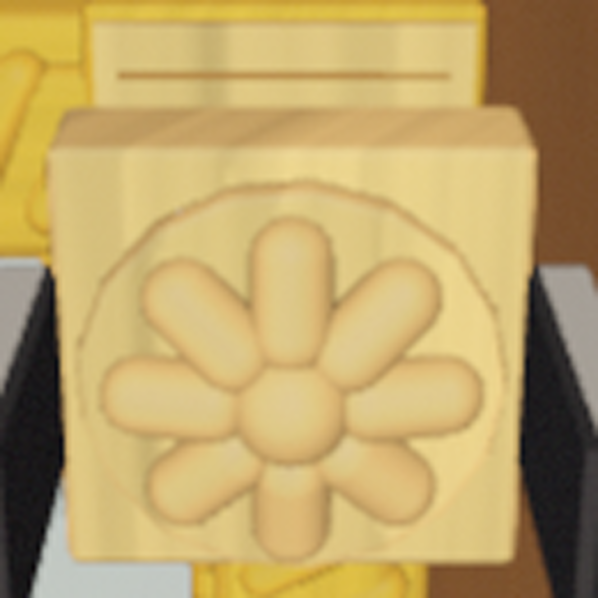

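```bash
python3 - <<'E'
from h import *
np.set_printoptions(precision=4,suppress=True)
s=np.load("s3.npz"); K,R,t=cam("wrist",s)
px=np.array([(49,147),(536,147),(513,562),(73,562),(62,108),(525,108)],float)/4.6+[255,190]
h=.025; obj=np.array([(-h,h,.014),(h,h,.014),(h,-h,.014),(-h,-h,.014),(-h,h,0),(h,h,0)])
ok,rv,tv=cv2.solvePnP(obj,px,K,None); Ro=cv2.Rodrigues(rv)[0]; Rw=R.T@Ro; c=R.T@(tv[:,0]-t)
q=cv2.projectPoints(obj,rv,tv,K,None)[0][:,0]; print("res",np.abs(q-px).max())
print("block",c,"rot\n",Rw,"tcp",s["position"])
f=lambda p,z:ray(K,R,t,(255+p[0]/4.6,190+p[1]/4.6),z)
a,b=f((92,22),.026),f((482,22),.026); d=b-a; print("seat far edge",a,b,np.linalg.norm(d),np.arctan2(d[1],d[0]),"seat centre",(a+b)/2+.025*np.array([d[1],-d[0],0])/np.linalg.norm(d))
print("face z",[np.linalg.norm(f(px0,.071)-f(px1,.071)) for px0,px1 in(((49,147),(536,147)),((73,562),(513,562)),((49,147),(73,562)))])
E
```

```text
res 1.6300390466761314
block [0.6436 0.0716 0.0556] rot
 [[ 0.9988  0.0483 -0.0059]
 [-0.0482  0.9988  0.0077]
 [ 0.0062 -0.0075  1.    ]] tcp [0.643  0.0722 0.0615]
seat far edge [0.6187 0.0983 0.026 ] [0.6696 0.0958 0.026 ] 0.05103122311422416 -0.05040183618101517 seat centre [0.6429 0.0721 0.026 ]
face z [np.float64(0.04909740717699221), np.float64(0.049110562130938354), np.float64(0.04985170338402647)]
```

The block is level (under 0.01 rad), square within 0.01 rad and centred to about 1 mm. I'll lower it 19 mm and hand in.

```bash
python3 - <<'E'
from h import *
p=ctrl.observe()["position"]
print(ctrl.movel([.6424,.0724,p[2]-.0195],.04,rot=rot(-.05),force_limit=8)); ctrl.hold(.5)
s=ctrl.observe(); print(s["time"],s["position"],s["opening"],s["contact_force"],np.abs(s["joint_velocities"]).max())
a=ctrl.grab_frame("side"); cv2.imwrite("pics/end.png",cv2.resize(a[60:240,180:420],(800,600),interpolation=cv2.INTER_CUBIC))
E
```

```text
False
31.5167 [0.64242512 0.07239596 0.0419275 ] 0.04858773206742896 [-0.13834957 -0.32940614  0.00510646] 0.0013603522209702146
```

View pics/end.png

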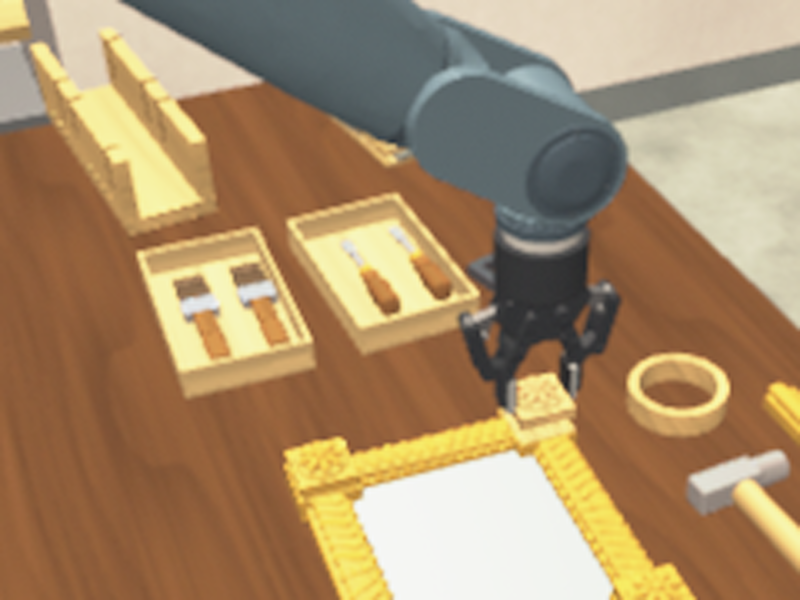

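The picture shows both tools in their trays, the glass clear, and the block held just above the bare corner with a visible gap.

```bash
python3 -c "
from workcell import ctrl
ctrl.sign_off()"
```

```text
the job is handed in; nothing more can be done
```

The gouge and the brush are each flat in their own tray, and the square block is held still in the gripper over the bare corner. I handed the job in at about 32 s of the 72 s allowed; `sign_off` gives no verdict.

- **Tools:** the last side picture shows both lying in the free part of their trays, let go, and the glass clear.
- **Block fit:** measured with the wrist camera 2 cm higher, the block was level and square within about 0.01 rad and about 1 mm off the patch centre. I then corrected that offset and lowered it.
- **Height:** the underside should now be about 10 to 11 mm above the patch, worked out from the arm's reading. The two height estimates before lowering differed by about 1.5 mm, well inside the 3 to 20 mm allowed.
- **Contact:** the lowering never hit its force limit, the tool force at the end was about 0.4 N, and the picture shows a gap under the block.
- **Rest of the bench:** I did not re-measure the other items. The block was carried across at a tool height of 0.18 m, above the jars.

No check failed.

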